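# Aim and tilt the loft screen at the seat

## Robot

A 6-joint arm with a two-finger parallel gripper is mounted at the origin on the work surface. World frame = base frame: x ahead of the robot, y to its left, z up, the work surface at z = 0. Lengths are in mm, angles in rad, forces in N, time in s.
With the tool pointing down it reaches from about 350 to 850 mm from the base axis. Payload 8.1 kg.
Tool frame: the origin (TCP) lies between the finger pads; the fingertips stand 22 mm ahead of it and the grasp point (between the pads) lies 3 mm ahead of it; z points along the fingers, y is the direction in which the jaws open and shut (so a half turn about z gives the same grasp; the last joint's range is limited). The gripper opens to 93 mm and grips with 3 to 60 N. Pads are 15 mm wide; open, the fingers measure 128 mm over their backs; the gripper's body (75 mm by 188 mm) begins 65 mm behind the grasp point.
Start: joints at [-1.251, 0.13, 1.488, -0, 1.523, -0.085], TCP at [236.321, -551.505, 240.635] pointing down, gripper open.
Joint ranges: [-2.96, 2.96], [-0.89, 2.26], [0.02, 2.5], [-1.34, 4.48], [0, 2.73], [-2.66, 2.66]. Speed limits (rad/s): [2.39, 2.39, 2.79, 3.14, 3.14, 3.14].

## Interface

Orientations are given as a unit quaternion [x, y, z, w].
In Python, from bench import sensors, cams, ticket gives the robot as it stands.
- The arm moves only by the tool arm_command, never from a script. Its argument "plan" is a list of rows, each an object with "travel": the shift along the tool's x, y, z in mm, a list of three; "spin": the turn about the tool's z in rad. A call has 1 to 20 rows; each row is the pose to reach, as a shift and turn from the pose commanded when the call began, along the tool's axes at that moment; what a row does not reach only later rows make up. A row lasts 1/12 s, in which the tool goes at most 41.7 mm and 7.16 degrees, less where a joint would pass 70% of its speed; a pose out of reach is approached as far as the arm can. A call with a gripper value outside its range is refused whole. "fingers" is the closure, from 0 (fully open) to 1 (shut), set as the call begins (left out, the last holds). The fingers move at their own pace and stop on an object; the grip force is fixed at half the most. Time passes only in rows, so rows that repeat a pose let the fingers close. It gives the time, the measured TCP pose, the force and the opening at its end, in the units of the state.
- sensors.get_state(): the state, without advancing time (a new reading comes with each control period).
- cams.snapshot(name): name is "side" or "top"; returns (picture, depth): 384x512x3 uint8, red, green, blue; 384x512 float32, mm along the optical axis (not along the pixel's ray), 0 where there is no reading.
- cams.camera_model(name): a dict with "K" (3x3 intrinsics, pixels), "D" ([k1, k2, p1, p2, k3] as OpenCV has them; the pictures are not rectified), "T" (4x4, takes a point from camera to world coordinates). Camera axes: x right, y up, looking along -z (the intrinsics and any distortion apply to the point x, -y, -z); pixel columns grow to the right and rows downward; lengths in mm; the calibration is good to about 2 mm. A picture is of the moment at which its call begins. camera_model takes no time and is no camera call.
- ticket.close_job(): hands the job in, once; it reports no verdict.
The state is a dict: "time_s": time; "q": joint angles; "dq": joint speeds; "effort": joint torques, N m; "tool_pos": TCP position; "tcp_rot": TCP orientation; "ft_force": force on the tool from outside, world axes, zero at the start; "ft_torque": the same for the moment, N m; "width": opening from 0.0 (shut) to 1.0 (fully open).
Only numpy, scipy, OpenCV 4.12 (cv2) and the standard library are available. Lean on these libraries where they do the work, as an engineer would, in place of code of your own. Each camera call takes 0.05 s, during which the arm holds its last target.

## Task

Turn the small screen on its swivel stand until it squarely faces the wooden coaster, and set it to lean back 25 degrees from upright, so that it stays at that angle once you let go. Do not touch the glass, and leave everything else on the cabinet where it stands.

Things in the scene. Friction and masses are not known exactly. Their poses are not given: they have to be found in the camera images.
- stand: Screen stand: fixed dark steel foot disc, 180 mm across, 16 mm thick. Origin: centre of its underside, on the table and on the vertical swivel axis. It cannot be moved, but stands at another place and yaw each time.
- swivel_hinge (a point): Point on the aluminium swivel post where the vertical swivel axis crosses the level tilt axis, 85 mm above the table. Turns with the swivel, not the tilt: z straight up, x level, the way the screen faces, y along the tilt axis. The swivel has about 0.2 N m of friction, stays where it is left, turns about 1.2 rad each way from the stand's x axis.
- screen: Black slab 200 mm wide, 12 mm thick, from 10 to 132 mm above the tilt axis, about 0.25 to 0.5 kg, glass on its +x face. Origin on the tilt axis at point swivel_hinge; x out of the glass, z up along the slab: lean = angle of z from vertical. At first it faces roughly towards the robot and leans back, top away from the robot, by more than 25 degrees. Range about 0 to 54 degrees.
- tab (a point): Centre of the orange grip tab on the screen's top edge, 155 mm from the tilt axis, axes as body screen. Tab 70 mm wide (y), 10 mm thick (x), 45 mm tall above the slab. The tilt hinge holds by friction (about 0.6 N m) but the screen is sprung on it (about 5 N m/rad): moved and let go, it springs back 5 to 10 degrees the way it came, so go past the angle, let go, check, correct.
- glass: The glass on the front of the screen, 184 x 100 mm, from 18 to 118 mm above the tilt axis, 7.5 mm in front of the slab's middle plane; not to be touched. Origin and axes as body screen.
- coaster: Round wooden coaster, 96 mm across, 9 mm thick, loose, flat on the table on the glass side of the screen, to its left or right. Origin: centre of its underside. The screen faces it when, seen from above, the line from the swivel axis straight out the way the screen faces passes over the coaster's centre.
- jar: Glass jar with steel cap, 76 mm across, 110 mm high, loose, standing on the table on the glass side of the screen, on the other hand from the coaster. Origin: centre of its underside. Leave alone.
- torch: Red plastic torch lying on the table to the robot's right, 165 mm long along its x, 52 mm at the head. Origin under its middle. Leave alone.
- caddy: Black metal caddy fixed at the robot's left: tray 360 x 160 x 40 mm with a rail 230 mm high on its outer (own +y) side, a silver remote hung on it. Origin: centre of its underside.
- headset_stand: Grey plastic headset stand with a hook, 250 mm high, base 110 mm across, loose in the caddy. Origin: centre of its underside. Leave alone.
- cases: Stack of three flat plastic game cases, about 143 x 111 x 45 mm, loose, at the robot's right. Origin: centre of its underside. Leave alone.
Things that resemble listed ones, but are neither listed nor needed, are in the scene too. Several things look just like the coaster: the one meant starts farthest to the robot's right.

How it is judged (in metres and radians):
At the end, for the whole second after the job is handed in: The screen is at rest, leaning back 25 degrees from upright (within 3), and the level line from its swivel axis straight out the way it faces passes within 14 mm of the coaster's centre (about 4 to 5 degrees); jar, coaster, torch, headset stand and game cases are within 20 mm of where they started (y of coaster in the frame of swivel_hinge between -0.014 and 0.014 m and x of coaster in the frame of swivel_hinge above 0.1 m and angle between screen's own z axis and vertical between 0.384 and 0.4887 rad and angular speed of screen below 0.05 rad/s and distance of each of jar, coaster, torch, headset_stand, cases from where it was at the start of the episode below 0.02 m); the robot touches nothing.
It fails at once if the robot touches the glass (contact force between any of the arm, the fingers and glass above 1 N).
It fails at once if the jar, coaster, torch, headset stand or game cases are shifted by over 30 mm or tipped over (distance of any of jar, coaster, torch, headset_stand, cases from where it was at the start of the episode above 0.03 m or angle between any of jar, coaster, torch, headset_stand, cases's own z axis and vertical above 0.5 rad).
It also fails if it takes over 42 s, if anything falls off the work surface, if the arm or the gripper's body presses on something with over 40 N, if the wrist force passes 120 N, or if a joint passes its speed limit or range.

## Working session

There is one attempt and no reset: what is moved stays moved. The work goes in short steps, Python scripts to look and compute and a tool call to move; the robot and the scene stay as the last step left them, time stands still between calls to the robot, and variables do not carry over. Pictures are saved under pics/ and viewed, and the job is handed in when it is done.

Besides the shell and the picture viewer there is one more tool, called after "Emit:" by a JSON object that holds its "api" and its "payload". arm_command: Moves the arm, as the interface text tells. Its arguments: {"type":"object","properties":{"plan":{"type":"array"},"fingers":{"type":"number"}},"required":["plan"]}

```bash
mkdir -p pics; ls
python3 - <<'E'
from bench import sensors,cams
import cv2,numpy as np
print(sensors.get_state())
for n in("side","top"):
    p,d=cams.snapshot(n);cv2.imwrite(f"pics/{n}0.png",p[:,:,::-1]);np.savez(f"pics/{n}0.npz",p=p,d=d)
    m=cams.camera_model(n);print(n,m)
E
```

```text
pics
{'time_s': 0.0, 'q': array([-1.25140348e+00,  1.31162550e-01,  1.48923606e+00,  3.65607777e-05,
        1.52298968e+00, -8.53884845e-02]), 'dq': array([-0.00026519,  0.00248438, -0.00036019,  0.00050596, -0.00106582,
       -0.00087021]), 'effort': array([-1.19951119e-04, -5.59830737e+01, -4.91769290e+01,  7.67690758e-02,
        3.48646834e-02, -1.14005629e-04]), 'tool_pos': array([ 236.16935124, -551.01214023,  239.61031073]), 'tcp_rot': array([ 9.79588610e-01,  2.01010820e-01, -8.66735687e-05, -8.93813574e-04]), 'ft_force': array([ 0.56421163, -0.08749734,  0.34678697]), 'ft_torque': array([-0.05245203, -0.0004271 , -0.00274334]), 'width': 1.0027361890007314}
side {'K': array([[484.78916154,   0.        , 253.88981207],
       [  0.        , 484.78916154, 198.93738779],
       [  0.        ,   0.        ,   1.        ]]), 'D': array([-0.12483862,  0.        ,  0.        ,  0.        ,  0.        ]), 'T': array([[ 9.89921803e-01,  1.05885324e-01, -9.40378799e-02,
         2.90451935e+02],
       [-1.41087795e-01,  6.80158657e-01, -7.19359740e-01,
        -1.22707916e+03],
       [-1.22089607e-02,  7.25377488e-01,  6.88243011e-01,
         1.35142323e+03],
       [ 0.00000000e+00,  0.00000000e+00,  0.00000000e+00,
         1.00000000e+00]])}
top {'K': array([[411.68586908,   0.        , 253.39331881],
       [  0.        , 411.68586908, 195.50432699],
       [  0.        ,   0.        ,   1.        ]]), 'D': array([-0.06520822,  0.        ,  0.        ,  0.        ,  0.        ]), 'T': array([[-2.64619712e-02,  9.88840062e-01, -1.46612059e-01,
         2.66690076e+02],
       [-9.99649364e-01, -2.63159566e-02,  2.93577876e-03,
         2.36044527e+01],
       [-9.55220920e-04,  1.46638338e-01,  9.89189712e-01,
         1.54908309e+03],
       [ 0.00000000e+00,  0.00000000e+00,  0.00000000e+00,
         1.00000000e+00]])}
```

View pics/side0.png

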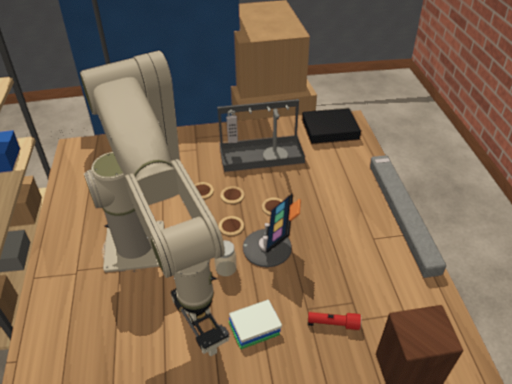

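View pics/top0.png

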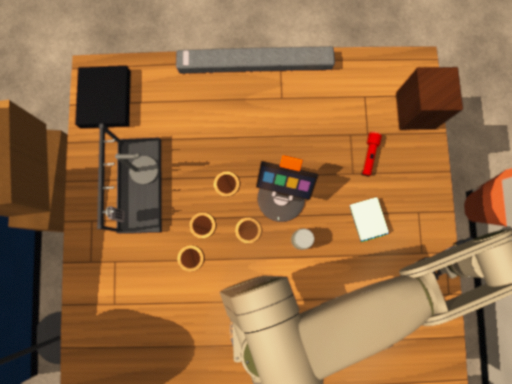

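Top view: four coaster look-alikes sit at (227,183), (202,225), (190,258) and (248,230). The jar is at (303,238), the stand disc near (281,200) and the tab near (291,162). Farthest to the robot's right is (248,230). I'll check it in a crop and measure.

```bash
cat > h.py <<'E'
import cv2,numpy as np
from bench import sensors,cams
def ray(n,uv):
    m=cams.camera_model(n);uv=np.array(uv,float).reshape(-1,1,2)
    x=cv2.undistortPoints(uv,m["K"],m["D"])[:,0]
    d=np.c_[x[:,0],-x[:,1],-np.ones(len(x))]
    return m["T"][:3,3],d@m["T"][:3,:3].T
def onz(n,uv,z):
    o,d=ray(n,uv);return o+d*((z-o[2])/d[:,2])[:,None]
def cloud(n,mask,dep):
    v,u=np.nonzero(mask&(dep>0));o,d=ray(n,np.c_[u,v]);return o+d*dep[v,u][:,None],np.c_[u,v]
def snap(n,tag):
    p,d=cams.snapshot(n);cv2.imwrite(f"pics/{n}{tag}.png",p[:,:,::-1]);np.savez(f"pics/{n}{tag}.npz",p=p,d=d);return p,d
def load(n,tag):
    z=np.load(f"pics/{n}{tag}.npz");return z["p"],z["d"]
def orange(p):
    h=cv2.cvtColor(p,cv2.COLOR_RGB2HSV);return (h[...,0]>4)&(h[...,0]<14)&(h[...,1]>200)&(h[...,2]>150)
E
python3 - <<'E'
from h import *
p,d=load("top",0)
cv2.imwrite("pics/topc.png",cv2.resize(p[140:280,170:340,::-1],None,fx=4,fy=4,interpolation=cv2.INTER_CUBIC))
s,ds=load("side",0)
cv2.imwrite("pics/sidec.png",cv2.resize(s[170:290,190:340,::-1],None,fx=5,fy=5,interpolation=cv2.INTER_CUBIC))
for n,q,dd in(("top",p,d),("side",s,ds)):
    m=orange(q);m[:100]=0
    k,l,st,c=cv2.connectedComponentsWithStats(m.astype(np.uint8))
    for i in range(1,k):
        if st[i,4]>20:
            P,_=cloud(n,l==i,dd);print(n,st[i],c[i],np.median(P,0),P.min(0),P.max(0))
    hsv=cv2.cvtColor(q,cv2.COLOR_RGB2HSV);print(hsv[162,291] if n=="top" else hsv[210,294])
E
```

```text
top [362 132  15  39  69] [366.73913043 148.98550725] [ 663.32845291 -420.3672809    30.50625503] [ 582.01417787 -452.3365167    -6.40705302] [ 723.99716305 -397.85186897   53.67904542]
top [279 155  25  16 273] [290.75091575 162.53479853] [ 572.81479383 -108.52630445  210.2906666 ] [ 549.73410222 -175.39017435   -4.39813097] [650.78953501 -69.57393438 231.89689677]
top [490 170  22  55 482] [497.76141079 197.43360996] [  509.79273667 -1170.76657198  -390.40107736] [  382.82235231 -1262.53603921  -413.21568634] [  646.33308916 -1131.02754308  -376.23294021]
[ 13 255 242]
[ 12 180 203]
```

View pics/topc.png

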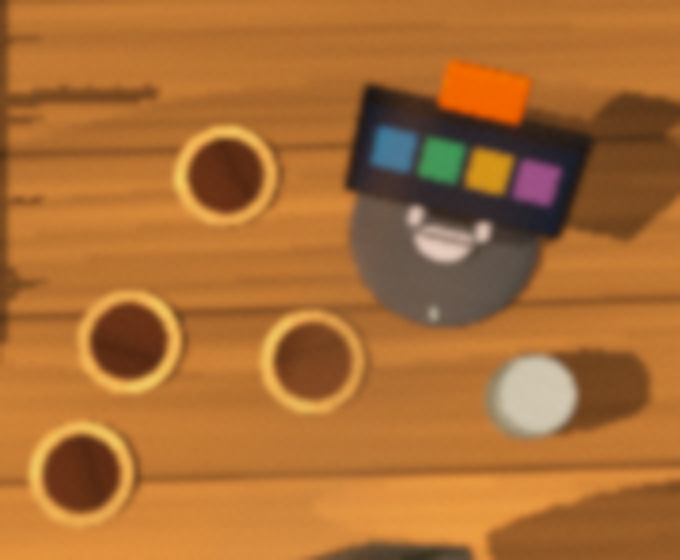

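View pics/sidec.png

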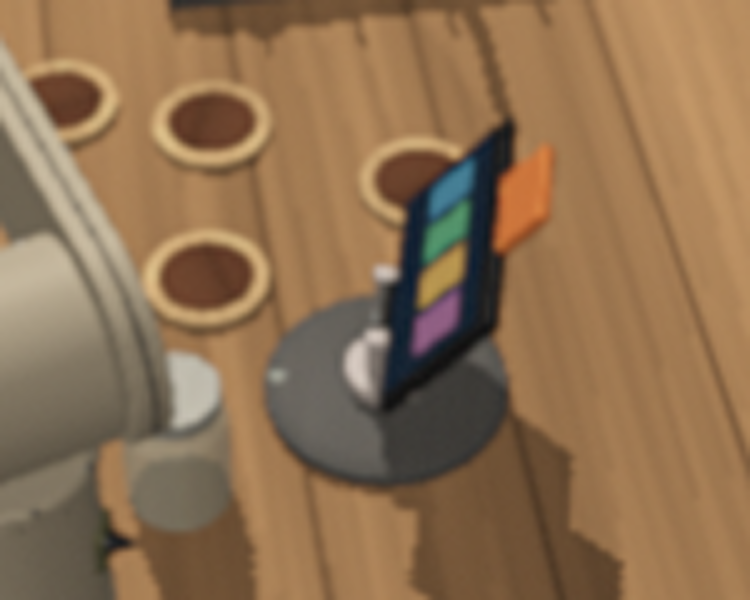

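```bash
cat >> h.py <<'E'
from scipy.optimize import least_squares
def fitc(P,r):
    f=lambda c:np.hypot(*(P-c).T)-r
    s=least_squares(f,np.median(P,0),loss='soft_l1',f_scale=2);return s.x,np.sqrt(np.mean(f(s.x)**2))
def screen(n,p,d,box,S):
    """plane fit on slab points: box=(u0,v0,u1,v1); S swivel xy"""
    M=np.zeros(d.shape,bool);M[box[1]:box[3],box[0]:box[2]]=1
    P,uv=cloud(n,M,d)
    k=(P[:,2]>75)&(np.hypot(P[:,0]-S[0],P[:,1]-S[1])<180)
    P=P[k];uv=uv[k]
    best=None;rng=np.random.default_rng(0)
    for _ in range(500):
        a=P[rng.choice(len(P),3,False)];nn=np.cross(a[1]-a[0],a[2]-a[0]);L=np.linalg.norm(nn)
        if L<300:continue
        nn/=L;e=np.abs((P-a[0])@nn)<3
        if best is None or e.sum()>best.sum():best=e
    for _ in range(5):
        c=P[best].mean(0);nn=np.linalg.svd(P[best]-c,full_matrices=False)[2][2]
        best=np.abs((P-c)@nn)<3
    if nn[0]>0:nn=-nn
    return nn,c,P[best],np.degrees(np.arcsin(nn[2])),np.degrees(np.arctan2(nn[1],nn[0]))
E
python3 - <<'E'
from h import *
for n in("top","side"):
    p,d=load(n,0);h=cv2.cvtColor(p,cv2.COLOR_RGB2HSV)
    g=((h[...,1]<70)&(h[...,2]<130)&(h[...,2]>35)).astype(np.uint8)
    box=(240,160,330,240) if n=="top" else (235,190,310,280)
    M=np.zeros_like(g);M[box[1]:box[3],box[0]:box[2]]=1
    P,uv=cloud(n,(g*M)>0,d);k=np.abs(P[:,2]-16)<10
    m=np.zeros_like(g);m[uv[k,1],uv[k,0]]=1
    m=cv2.morphologyEx(m,cv2.MORPH_OPEN,np.ones((2,2)))
    cs=max(cv2.findContours(m,cv2.RETR_EXTERNAL,cv2.CHAIN_APPROX_NONE)[0],key=cv2.contourArea)
    H=cv2.convexHull(cs)[:,0]
    Q=onz(n,H,16)[:,:2]
    print(n,cv2.contourArea(cs),fitc(Q,90), "medz",np.median(P[k,2]))
p,d=load("top",0);h=cv2.cvtColor(p,cv2.COLOR_RGB2HSV)
def cc(n,uv,z,r):
    pass
# coaster: light rim: outer contour
p,d=load("top",0)
for n,box in(("top",(230,212,266,248)),("side",(212,208,250,242))):
    p,d=load(n,0);h=cv2.cvtColor(p,cv2.COLOR_RGB2HSV)
    sub=h[box[1]:box[3],box[0]:box[2]]
    print(n,h[(box[1]+box[3])//2,box[0]:box[2]].tolist())
E
```

```text
top 243.5 (array([ 386.23324806, -184.89183742]), np.float64(22.72820861245559)) medz 15.43691326812484
side 931.5 (array([487.1515508 , -93.12274979]), np.float64(2.8260923166796506)) medz 17.55567245319571
top [[15, 184, 206], [15, 187, 205], [15, 184, 207], [15, 185, 207], [16, 180, 215], [18, 169, 231], [20, 161, 238], [18, 165, 229], [16, 178, 173], [13, 190, 117], [12, 194, 104], [12, 194, 105], [12, 195, 110], [12, 191, 115], [12, 190, 118], [12, 186, 122], [13, 190, 122], [12, 190, 122], [12, 187, 123], [12, 187, 124], [12, 187, 124], [12, 189, 123], [12, 187, 124], [12, 186, 126], [12, 186, 126], [12, 186, 126], [13, 185, 132], [14, 182, 157], [15, 175, 197], [16, 172, 217], [16, 172, 206], [15, 179, 170], [14, 183, 163], [14, 182, 184], [15, 181, 194], [14, 181, 194]]
side [[18, 56, 149], [18, 57, 139], [19, 57, 160], [19, 55, 171], [19, 56, 168], [17, 74, 161], [17, 103, 183], [19, 100, 212], [19, 97, 218], [18, 109, 187], [14, 135, 128], [10, 153, 105], [10, 148, 110], [10, 148, 110], [11, 150, 109], [11, 149, 108], [11, 146, 108], [11, 148, 107], [11, 146, 105], [11, 149, 103], [10, 149, 99], [10, 149, 94], [11, 150, 92], [10, 150, 95], [10, 148, 100], [11, 150, 100], [10, 152, 97], [11, 149, 103], [14, 129, 144], [17, 110, 194], [18, 104, 209], [17, 112, 178], [16, 124, 138], [15, 129, 148], [15, 126, 164], [15, 124, 168], [15, 127, 167], [15, 126, 164]]
```

Run:
```python
from h import *
for n,c in(("top",(248,230)),("side",(231,226))):
    p,d=load(n,0);h=cv2.cvtColor(p,cv2.COLOR_RGB2HSV)
    m=np.zeros(d.shape,np.uint8);b=14 if n=="top" else 13
    m[c[1]-b:c[1]+b,c[0]-b:c[0]+b]=1
    m&=((h[...,2]<145)&(h[...,1]>120)).astype(np.uint8)
    k,l,st,ce=cv2.connectedComponentsWithStats(m);i=l[c[1],c[0]]
    print(n,st[i],ce[i],onz(n,[ce[i]],8))
p,d=load("top",0);h=cv2.cvtColor(p,cv2.COLOR_RGB2HSV)
print(h[204,252:312].tolist())
g=((h[...,1]<110)&(h[...,2]<130)&(h[...,2]>45))
m=np.zeros(d.shape,np.uint8);m[185:226,250:312]=g[185:226,250:312]
k,l,st,ce=cv2.connectedComponentsWithStats(m);i=1+np.argmax(st[1:,4]);print(st[i])
cs=cv2.findContours((l==i).astype(np.uint8),cv2.RETR_EXTERNAL,cv2.CHAIN_APPROX_NONE)[0][0]
H=cv2.convexHull(cs)[:,0];H=H[(H[:,1]>195)];print(H.tolist());Q=onz("top",H,16)[:,:2];print(fitc(Q,90))
S=(487,-93)
for n,b in(("top",(250,150,325,205)),("side",(260,190,305,255))):
    p,d=load(n,0);r=screen(n,p,d,b,S);print(n,r[0],r[1],len(r[2]),r[3:],r[2].min(0),r[2].max(0))
```

```text
top [239 221  18  18 256] [247.64453125 229.70703125] [[366.40265393  43.94540772   8.        ]]
side [222 219  19  13 194] [230.84536082 224.89175258] [[366.78216781  48.13265361   8.        ]]
[[14, 186, 180], [14, 183, 180], [14, 182, 181], [14, 183, 180], [14, 181, 176], [14, 169, 166], [13, 138, 144], [13, 105, 126], [12, 88, 119], [13, 92, 114], [12, 87, 112], [13, 87, 111], [14, 87, 109], [12, 82, 109], [12, 76, 108], [14, 78, 105], [14, 75, 105], [14, 75, 106], [13, 74, 103], [13, 72, 103], [14, 74, 104], [14, 68, 102], [13, 70, 106], [13, 67, 115], [11, 61, 138], [11, 58, 164], [11, 55, 187], [11, 52, 202], [11, 51, 208], [11, 50, 210], [11, 49, 209], [11, 51, 201], [11, 54, 185], [11, 59, 155], [11, 64, 123], [13, 70, 98], [13, 69, 93], [13, 68, 94], [14, 66, 96], [13, 60, 97], [13, 61, 96], [13, 60, 97], [15, 59, 95], [13, 57, 94], [14, 62, 95], [14, 60, 93], [13, 58, 93], [14, 55, 92], [13, 52, 89], [14, 57, 85], [13, 65, 83], [12, 101, 91], [13, 157, 112], [14, 183, 146], [14, 186, 177], [15, 187, 191], [15, 186, 193], [14, 185, 194], [15, 184, 194], [14, 186, 193]]
[ 258  185   53   36 1161]
[[306, 198], [302, 207], [301, 209], [299, 212], [295, 216], [289, 219], [286, 220], [276, 220], [273, 219], [267, 216], [264, 213], [261, 209], [259, 204], [258, 198]]
(array([487.57318719, -85.40565618]), np.float64(1.6728772709904889))
top [-0.76031753  0.20555754  0.61616828] [527.98191293 -95.89993733 156.47570445] 1428 (np.float64(38.03685908545893), np.float64(164.8713356688777)) [ 462.95046398 -196.57039347   81.81087455] [594.42187062   9.14004404 233.58967092]
side [-0.76173531  0.19881188  0.61663049] [525.42878943 -99.86170812 159.79854135] 926 (np.float64(38.070490276656805), np.float64(165.37220184868045)) [ 462.86666885 -199.72954703   82.03278945] [591.52227618   7.87241964 235.98813131]
```

Run:
```python
from h import *
print(fitc(onz("side",[[242.8,247],[291.8,249],[267,266.8],[250,260],[284.5,261.5]],16)[:,:2],90))
a,b=ray("top",[[290.8,162.5]]);c,e=ray("side",[[294.8,209.6]])
A=np.c_[b[0],-e[0]];t=np.linalg.lstsq(A,c-a,rcond=None)[0]
print("tab",a+b[0]*t[0],c+e[0]*t[1])
S=np.array([487,-86.5]);C=np.array([366.6,46]);print(np.degrees(np.arctan2(*(C-S)[::-1])),np.linalg.norm(C-S))
# stand marker
print(onz("top",[[170+433/4,140+314/4]],16)[0,:2]-S)
# move numbers
from scipy.spatial.transform import Rotation as R
s=sensors.get_state();Rt=R.from_quat(s["tcp_rot"]).as_matrix()
print(Rt)
for T in([577,-111,300],[580,-112,300],[583,-112,216]): print(T,Rt.T@(np.array(T)-s["tool_pos"]))
```

```text
(array([486.14205936, -89.32631908]), np.float64(1.6064832926370174))
tab [ 572.66620466 -107.74109314  211.18466597] [ 573.84733599 -107.7628562   211.45692615]
132.26077243005562 179.03186867147423
[-82.35472224  15.04242948]
[[ 9.19178369e-01  3.93841175e-01 -5.05409845e-04]
 [ 3.93841477e-01 -9.19177130e-01  1.51505430e-03]
 [ 1.32129595e-04 -1.59165650e-03 -9.99998725e-01]]
[577, -111, 300] [ 486.59926957 -270.37028812  -59.79233062]
[580, -112, 300] [ 488.9629632  -268.26958747  -59.79536191]
[583, -112, 216] [ 491.70939942 -266.9543648    24.20301473]
```

Emit:
{"api": "arm_command", "payload": {"plan": [{"travel": [0, 0, -40], "spin": 0}, {"travel": [30, -16, -60], "spin": 0.05}, {"travel": [65, -36, -60], "spin": 0.1}, {"travel": [100, -55, -60], "spin": 0.15}, {"travel": [135, -74, -60], "spin": 0.2}, {"travel": [170, -93, -60], "spin": 0.25}, {"travel": [205, -112, -60], "spin": 0.3}, {"travel": [240, -132, -60], "spin": 0.35}, {"travel": [275, -151, -60], "spin": 0.4}, {"travel": [310, -170, -60], "spin": 0.45}, {"travel": [345, -189, -60], "spin": 0.5}, {"travel": [380, -208, -60], "spin": 0.55}, {"travel": [415, -228, -60], "spin": 0.6}, {"travel": [450, -247, -60], "spin": 0.665}, {"travel": [480, -262, -60], "spin": 0.665}, {"travel": [491, -268, -60], "spin": 0.665}, {"travel": [491, -268, -60], "spin": 0.665}, {"travel": [491, -268, -60], "spin": 0.665}], "fingers": 0}}

```text
time_s: 1.6
tool_pos: [581.8, -111.7, 300.0]
tcp_rot: [0.992, -0.129, -0.001, 0.0]
ft_force: [-0.9, -0.5, 0.1]
width: 1.0
```

Run:
```python
from h import *
from scipy.spatial.transform import Rotation as R
s=sensors.get_state();Rt=R.from_quat(s["tcp_rot"]).as_matrix()
print(s["tool_pos"],s["q"],np.degrees(np.arctan2(Rt[1,1],Rt[0,1])),Rt.T@(np.array([582,-110.5,217])-s["tool_pos"]))
for n,c in(("side",(180,130)),("top",(210,100))):
    p,d=snap(n,1)
    cv2.imwrite(f"pics/{n}1c.png",cv2.resize(p[c[1]:c[1]+150,c[0]:c[0]+160,::-1],None,fx=3.9,fy=3.9,interpolation=cv2.INTER_CUBIC))
```

```text
[ 581.84110899 -111.65507916  299.97170958] [-2.75768277e-01  9.42518323e-02  1.41983266e+00 -5.88948946e-04
  1.62885744e+00  1.55348002e+00] -104.81012060953425 [-2.88667286e-02 -1.20416214e+00  8.29711589e+01]
```

View pics/side1c.png

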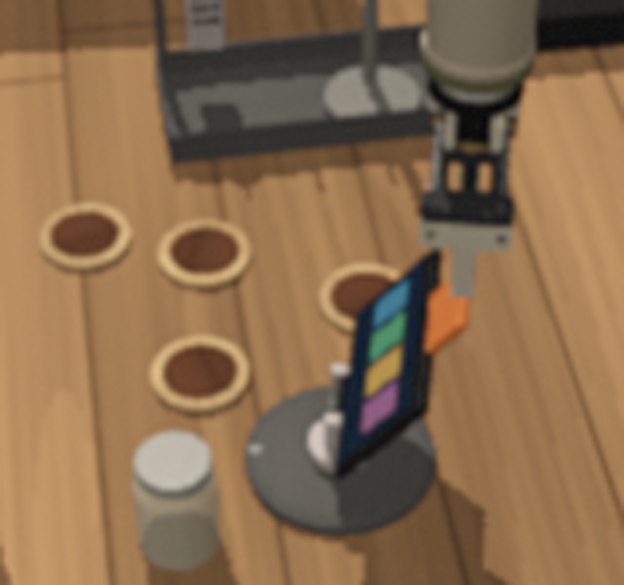

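View pics/top1c.png

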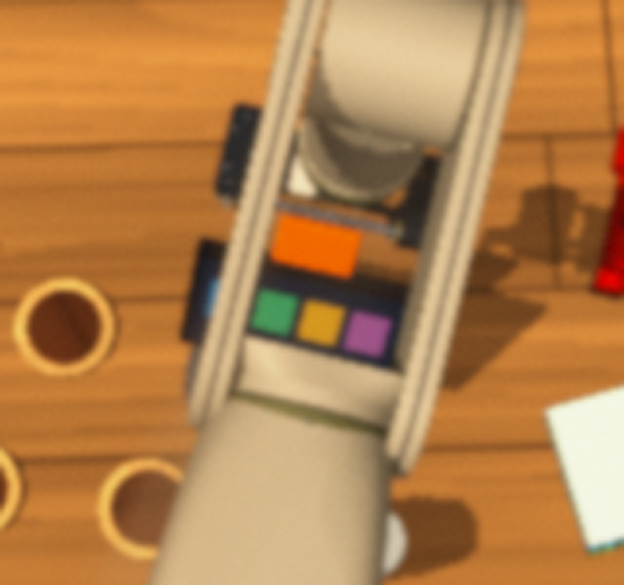

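Side crop: the gripper hangs above the orange tab (tab at ≈(445,318) in the crop), jaws along the tilt axis. Top crop: the tab (≈(316,245)) lies midway between the two jaws. I'll descend, then close on the tab's side edges.

Emit:
{"api": "arm_command", "payload": {"plan": [{"travel": [0, -1, 30], "spin": 0}, {"travel": [0, -1, 55], "spin": 0}, {"travel": [0, -1, 72], "spin": 0}, {"travel": [0, -1, 81], "spin": 0}, {"travel": [0, -1, 83], "spin": 0}, {"travel": [0, -1, 83], "spin": 0}, {"travel": [0, -1, 83], "spin": 0}]}}

```text
time_s: 2.28
tool_pos: [582.8, -111.6, 219.2]
tcp_rot: [0.991, -0.13, 0.001, 0.0]
ft_force: [-0.2, -0.1, -0.3]
width: 1.0
```

Emit:
{"api": "arm_command", "payload": {"plan": [{"travel": [0, 0, 0], "spin": 0}, {"travel": [0, 0, 0], "spin": 0}, {"travel": [0, 0, 0], "spin": 0}, {"travel": [0, 0, 0], "spin": 0}, {"travel": [0, 0, 0], "spin": 0}, {"travel": [0, 0, 0], "spin": 0}], "fingers": 1}}

```text
time_s: 2.78
tool_pos: [582.8, -110.7, 218.2]
tcp_rot: [0.992, -0.13, 0.001, -0.0]
ft_force: [1.4, 1.1, 2.1]
width: 0.75
```

Run:
```python
from h import *
s=sensors.get_state();print(s)
for n,c in(("side",(180,130)),):
    p,d=snap(n,2)
    r=screen(n,p,d,(260,190,305,255),(487,-87));print(r[1],len(r[2]),r[3:])
    cv2.imwrite(f"pics/{n}2c.png",cv2.resize(p[c[1]:c[1]+150,c[0]:c[0]+160,::-1],None,fx=3.9,fy=3.9,interpolation=cv2.INTER_CUBIC))
```

```text
{'time_s': 2.7833, 'q': array([-2.74262109e-01,  1.21996406e-01,  1.53830547e+00,  2.87222879e-04,
        1.48008793e+00,  1.55640694e+00]), 'dq': array([-0.00026582,  0.00082933,  0.00156929, -0.00111724, -0.00106972,
        0.00069503]), 'effort': array([-7.03373831e-01, -5.39844239e+01, -4.72368944e+01, -4.37752800e-01,
        3.69314225e-01, -8.25499854e-03]), 'tool_pos': array([ 582.82846588, -110.68653692,  218.18031526]), 'tcp_rot': array([ 9.91568277e-01, -1.29583831e-01,  6.15740821e-04, -5.50420315e-05]), 'ft_force': array([1.43230836, 1.12551968, 2.14787458]), 'ft_torque': array([ 0.18410648, -0.23627659, -0.04790397]), 'width': 0.7502215352957025}
[ 516.90511952 -104.81402234  151.08267198] 783 (np.float64(37.61335826918996), np.float64(165.59721536301825))
```

View pics/side2c.png

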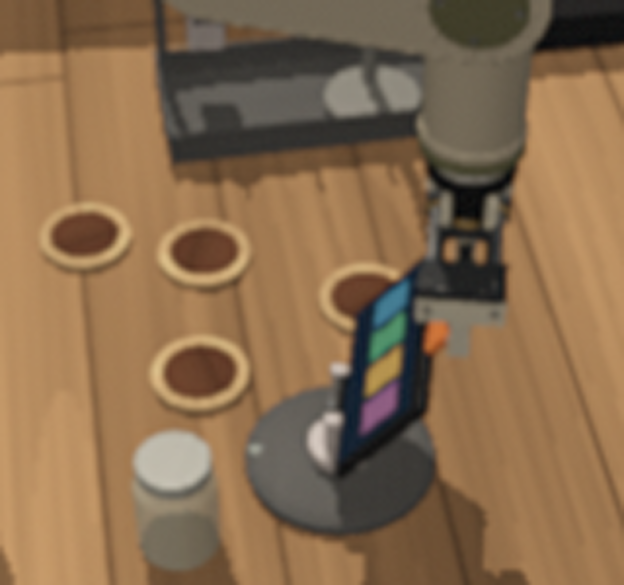

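Gripped (opening 70 mm, the tab's width). Next I'll swivel along the arc.

Emit:
{"api": "arm_command", "payload": {"plan": [{"travel": [-0.2, 5.9, 0], "spin": 0.06}, {"travel": [-0.7, 11.9, 0], "spin": 0.12}, {"travel": [-1.6, 17.7, 0], "spin": 0.18}, {"travel": [-2.8, 23.5, 0], "spin": 0.24}, {"travel": [-4.4, 29.3, 0], "spin": 0.3}, {"travel": [-6.4, 34.9, 0], "spin": 0.36}, {"travel": [-8.6, 40.4, 0], "spin": 0.42}, {"travel": [-11.2, 45.7, 0], "spin": 0.48}, {"travel": [-14.1, 50.9, 0], "spin": 0.54}, {"travel": [-15.9, 53.8, 0], "spin": 0.575}, {"travel": [-15.9, 53.8, 0], "spin": 0.575}, {"travel": [-15.9, 53.8, 0], "spin": 0.575}]}}

```text
time_s: 3.83
tool_pos: [552.6, -159.8, 217.9]
tcp_rot: [0.914, -0.405, -0.0, 0.001]
ft_force: [-2.4, -4.7, 2.9]
width: 0.744
```

Emit:
{"api": "arm_command", "payload": {"plan": [{"travel": [-4.7, 0, -3.4], "spin": 0}, {"travel": [-9.3, 0, -6.7], "spin": 0}, {"travel": [-14, 0, -9.8], "spin": 0}, {"travel": [-18.9, 0, -12.8], "spin": 0}, {"travel": [-24, 0, -15.5], "spin": 0}, {"travel": [-28.9, 0, -18.1], "spin": 0}, {"travel": [-34, 0, -20.5], "spin": 0}, {"travel": [-39.3, 0, -22.7], "spin": 0}, {"travel": [-44.6, 0, -24.7], "spin": 0}, {"travel": [-50, 0, -26.6], "spin": 0}, {"travel": [-50, 0, -26.6], "spin": 0}, {"travel": [-50, 0, -26.6], "spin": 0}]}}

```text
time_s: 4.83
tool_pos: [519.1, -121.3, 243.8]
tcp_rot: [0.914, -0.405, -0.0, 0.0]
ft_force: [0.9, -3.6, -3.7]
width: 0.751
```

Run:
```python
from h import *
s=sensors.get_state();print(s["tool_pos"],s["tcp_rot"],s["q"],s["ft_force"],s["width"])
for n,c in(("side",(180,130)),("top",(210,100))):
    p,d=snap(n,3)
    b=(255,180,305,260) if n=="side" else (250,150,325,210)
    r=screen(n,p,d,b,(487,-87));print(r[1],len(r[2]),r[3:])
    cv2.imwrite(f"pics/{n}3c.png",cv2.resize(p[c[1]:c[1]+150,c[0]:c[0]+160,::-1],None,fx=3.9,fy=3.9,interpolation=cv2.INTER_CUBIC))
```

```text
[ 519.1121112  -121.26126124  243.79757404] [ 9.14197335e-01 -4.05269043e-01 -4.76236915e-04  9.28733590e-05] [-3.25605886e-01 -5.13291800e-02  1.66899324e+00 -9.78814973e-05
  1.52489407e+00  2.07974130e+00] [ 0.86222675 -3.60766239 -3.65891245] 0.7514647095107174
[ 505.65899807 -119.507081    201.59626021] 596 (np.float64(17.593276184504976), np.float64(131.94514324252586))
[ 492.16305779 -104.35972345  166.20557384] 835 (np.float64(20.020965403754506), np.float64(131.9273894542565))
```

View pics/side3c.png

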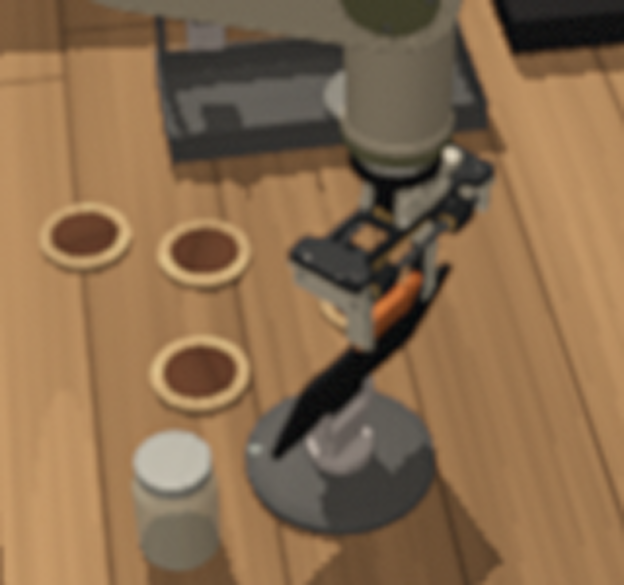

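View pics/top3c.png

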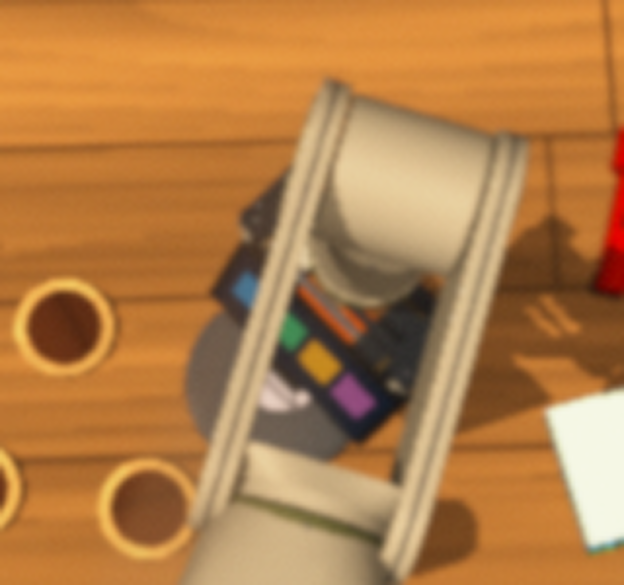

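The screen is held at about 18–20° lean and yaw ≈132° (target 132.3°). I'll let go and lift clear.

Emit:
{"api": "arm_command", "payload": {"plan": [{"travel": [0, 0, 0], "spin": 0}, {"travel": [0, 0, 0], "spin": 0}, {"travel": [0, 0, 0], "spin": 0}, {"travel": [0, 0, 0], "spin": 0}, {"travel": [0, 0, 0], "spin": 0}, {"travel": [0, 0, -25], "spin": 0}, {"travel": [0, 0, -55], "spin": 0}, {"travel": [0, 0, -85], "spin": 0}, {"travel": [0, 0, -85], "spin": 0}], "fingers": 0}}

```text
time_s: 5.68
tool_pos: [521.7, -122.2, 336.6]
tcp_rot: [0.914, -0.406, 0.005, -0.001]
ft_force: [0.9, -0.2, 0.8]
width: 1.002
```

Run:
```python
from h import *
s=sensors.get_state();print(s["tool_pos"],s["ft_force"],s["width"])
for n,c in(("side",(180,130)),("top",(210,100))):
    p,d=snap(n,4)
    b=(250,185,310,260) if n=="side" else (250,140,325,210)
    r=screen(n,p,d,b,(487,-87));print(n,r[1],len(r[2]),r[3:],r[2].min(0),r[2].max(0))
    cv2.imwrite(f"pics/{n}4c.png",cv2.resize(p[c[1]:c[1]+150,c[0]:c[0]+160,::-1],None,fx=3.9,fy=3.9,interpolation=cv2.INTER_CUBIC))
```

```text
[ 521.68263524 -122.22521604  336.61061567] [ 0.94506103 -0.18516632  0.76533381] 1.0016710412249474
side [ 503.57031171 -127.10776758  173.12789898] 235 (np.float64(25.10045657207784), np.float64(131.70282322478283)) [ 421.09868175 -191.53526036   75.1799248 ] [594.73514722 -51.47233495 251.68587752]
top [ 497.73874603 -113.33798102  162.40419043] 950 (np.float64(27.685684297793646), np.float64(131.8245315065774)) [ 424.76986709 -190.01182416   83.17269873] [591.97570724 -24.13642455 242.10562417]
```

View pics/side4c.png

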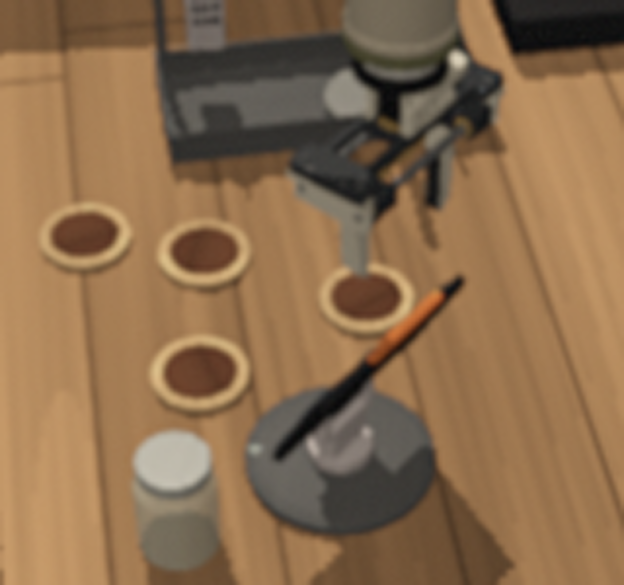

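View pics/top4c.png

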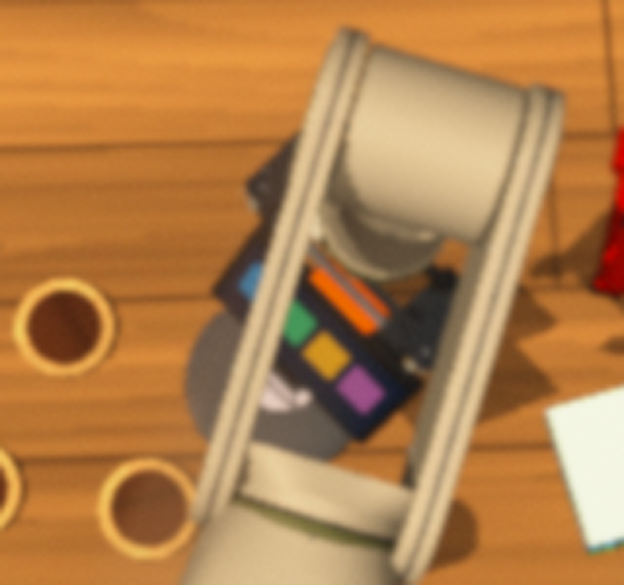

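The two views disagree slightly: side is edge-on, top is partly hidden by the arm. I'll move the arm aside for a clean look.

Emit:
{"api": "arm_command", "payload": {"plan": [{"travel": [8, 25, -10], "spin": 0}, {"travel": [20, 62, -10], "spin": 0}, {"travel": [32, 99, -10], "spin": 0}, {"travel": [44, 136, -10], "spin": 0}, {"travel": [56, 173, -10], "spin": 0}, {"travel": [68, 210, -10], "spin": 0}, {"travel": [80, 247, -10], "spin": 0}, {"travel": [92, 284, -10], "spin": 0}, {"travel": [104, 321, -10], "spin": 0}, {"travel": [117, 363, -10], "spin": 0}, {"travel": [117, 363, -10], "spin": 0}, {"travel": [117, 363, -10], "spin": 0}]}}

```text
time_s: 6.78
tool_pos: [327.0, -453.2, 336.9]
tcp_rot: [0.913, -0.407, -0.001, -0.001]
ft_force: [1.2, -0.9, -0.4]
width: 0.999
```

Run:
```python
from h import *
s=sensors.get_state();print(s["tool_pos"],s["ft_force"],s["width"])
for n,c in(("side",(180,130)),("top",(210,100))):
    p,d=snap(n,5)
    b=(250,185,310,260) if n=="side" else (250,140,325,215)
    r=screen(n,p,d,b,(487,-87));print(n,r[1],len(r[2]),r[3:],r[2].min(0),r[2].max(0))
    cv2.imwrite(f"pics/{n}5c.png",cv2.resize(p[c[1]:c[1]+150,c[0]:c[0]+160,::-1],None,fx=3.9,fy=3.9,interpolation=cv2.INTER_CUBIC))
```

```text
[ 327.02630986 -453.1655308   336.91869614] [ 1.15049648 -0.89026326 -0.42874986] 0.9989306726408655
side [ 517.71415662 -119.2739337   180.29925039] 188 (np.float64(24.98403260787467), np.float64(132.1165221118342)) [ 450.27378999 -192.06363679   75.47933433] [594.24950952 -49.97189778 254.34113692]
top [ 504.05371865 -108.83432957  163.7454046 ] 1289 (np.float64(27.694134884766513), np.float64(132.01416644077895)) [ 413.26576287 -189.40498017   75.03265375] [594.45368725 -20.73916235 248.0675965 ]
```

View pics/top5c.png

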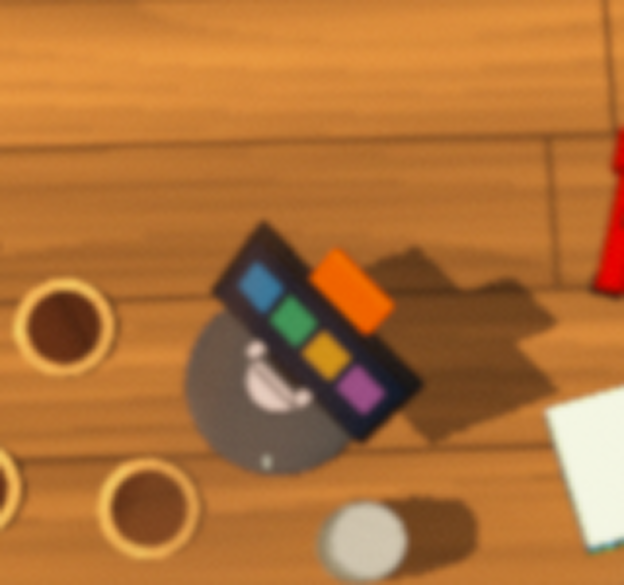

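View pics/side5c.png

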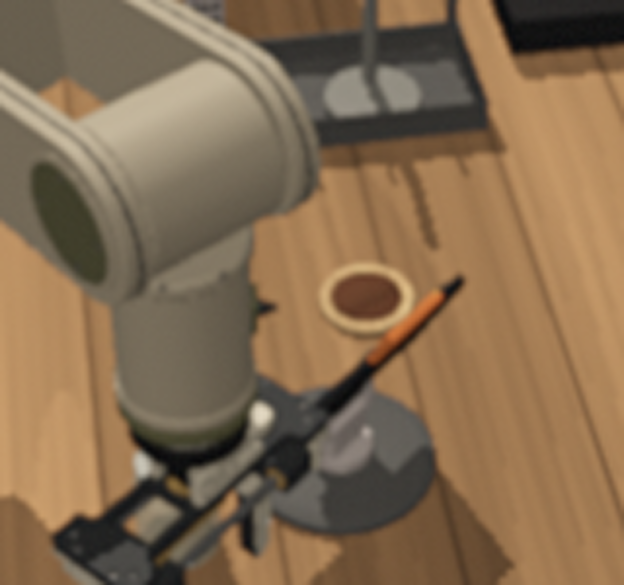

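```bash
cat > m.py <<'E'
from h import *
def patches(n,p,box):
    h=cv2.cvtColor(p,cv2.COLOR_RGB2HSV);out={}
    for nm,(a,b),sm in(("blue",(98,112),90),("green",(55,85),80),("mag",(140,165),60),("tab",(4,15),220)):
        m=np.zeros(h.shape[:2],np.uint8);B=box
        m[B[1]:B[3],B[0]:B[2]]=((h[...,0]>=a)&(h[...,0]<=b)&(h[...,1]>sm)&(h[...,2]>80))[B[1]:B[3],B[0]:B[2]]
        k,l,st,c=cv2.connectedComponentsWithStats(m)
        if k<2: continue
        i=1+np.argmax(st[1:,4]);out[nm]=(c[i],st[i,4],l==i)
    return out
if __name__=="__main__":
  for n,t,b,yaw in(("top",0,(250,150,325,215),165.2),("top",5,(250,150,325,215),132.1),("side",0,(260,190,305,255),165.2)):
    p,d=load(n,t);o=patches(n,p,b)
    u=np.array([np.cos(np.radians(yaw)),np.sin(np.radians(yaw)),0])
    for S in([487,-86.5],):
      for nm,(c,a,m) in o.items():
        oo,dd=ray(n,[c]);dd=dd[0];H=np.array([*S,85.])
        P,_=cloud(n,cv2.erode(m.astype(np.uint8),np.ones((3,3)))>0,d);P=np.median(P,0)-H
        off=5 if nm=="tab" else 7.5
        res=[]
        for th in(23,25,27,29,34,36,38,40):
            r=np.radians(th);nn=u*np.cos(r)+np.array([0,0,np.sin(r)]);z=-u*np.sin(r)+np.array([0,0,np.cos(r)])
            k=(off-(oo-H)@nn)/(dd@nn);X=oo+dd*k-H;res.append(round(float(X@z),1))
        # depth-based lean for this patch with hinge known
        ra=-P@u;zz=P[2];th=np.degrees(np.arctan2(ra,zz)+np.arcsin(off/np.hypot(ra,zz)))
        print(n,t,nm,a,"s(23,25,27,29,34,36,38,40)=",res,"depth: lean %.1f s %.1f"%(th,np.sqrt(ra**2+zz**2-off**2)))
    # interior plane: hull of patches
    pts=np.vstack([np.argwhere(o[k][2])[:,::-1] for k in o if k!="tab"]).astype(np.int32)
    M=np.zeros(d.shape,np.uint8);cv2.fillConvexPoly(M,cv2.convexHull(pts),1);M=cv2.dilate(M,np.ones((3,3)))
    P,_=cloud(n,M>0,d);c=P.mean(0);nn=np.linalg.svd(P-c,full_matrices=False)[2][2]
    nn*=np.sign(nn[2]);print("plane",len(P),np.degrees(np.arcsin(nn[2])),np.degrees(np.arctan2(nn[1],nn[0])),nn@(c-H))
E
python3 m.py
```

```text
top 0 blue 103 s(23,25,27,29,34,36,38,40)= [95.7, 90.8, 86.5, 82.6, 74.5, 71.8, 69.3, 67.1] depth: lean 35.1 s 73.1
top 0 green 112 s(23,25,27,29,34,36,38,40)= [95.1, 90.3, 86.0, 82.1, 74.0, 71.4, 68.9, 66.7] depth: lean 34.6 s 74.0
top 0 mag 114 s(23,25,27,29,34,36,38,40)= [94.9, 90.0, 85.7, 81.9, 73.8, 71.1, 68.7, 66.5] depth: lean 34.9 s 73.0
top 0 tab 273 s(23,25,27,29,34,36,38,40)= [198.6, 189.7, 181.7, 174.6, 159.7, 154.7, 150.2, 146.1] depth: lean 36.2 s 154.5
plane 687 36.42251241615717 165.18530568574016 9.651052728072088
top 5 blue 88 s(23,25,27,29,34,36,38,40)= [76.4, 72.4, 68.7, 65.5, 58.8, 56.5, 54.5, 52.6] depth: lean 23.7 s 76.0
top 5 green 98 s(23,25,27,29,34,36,38,40)= [75.8, 71.8, 68.2, 65.0, 58.3, 56.0, 54.0, 52.2] depth: lean 23.7 s 75.8
top 5 mag 92 s(23,25,27,29,34,36,38,40)= [75.0, 71.0, 67.5, 64.3, 57.7, 55.4, 53.4, 51.6] depth: lean 23.1 s 75.8
top 5 tab 246 s(23,25,27,29,34,36,38,40)= [166.7, 158.8, 151.8, 145.6, 132.6, 128.2, 124.3, 120.7] depth: lean 25.6 s 156.1
plane 564 26.156845693866345 132.08740049536465 10.447805960656503
side 0 blue 64 s(23,25,27,29,34,36,38,40)= [113.8, 103.5, 95.1, 87.9, 74.1, 69.8, 66.0, 62.7] depth: lean 31.3 s 80.3
side 0 green 64 s(23,25,27,29,34,36,38,40)= [116.1, 105.7, 97.0, 89.7, 75.7, 71.3, 67.5, 64.0] depth: lean 33.5 s 78.3
side 0 mag 73 s(23,25,27,29,34,36,38,40)= [113.8, 103.6, 95.1, 87.9, 74.2, 69.9, 66.1, 62.7] depth: lean 32.3 s 79.5
plane 433 36.485580937235085 165.3123852697794 12.780930936207868
```

Run:
```python
from h import *
p,d=load("side",4)
cv2.imwrite("pics/side4z.png",cv2.resize(p[195:255,245:305,::-1],None,fx=10,fy=10,interpolation=cv2.INTER_CUBIC))
p,d=load("top",5)
cv2.imwrite("pics/top5z.png",cv2.resize(p[150:220,250:325,::-1],None,fx=8,fy=8,interpolation=cv2.INTER_CUBIC))
```

```text
(no output)
```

View pics/side4z.png

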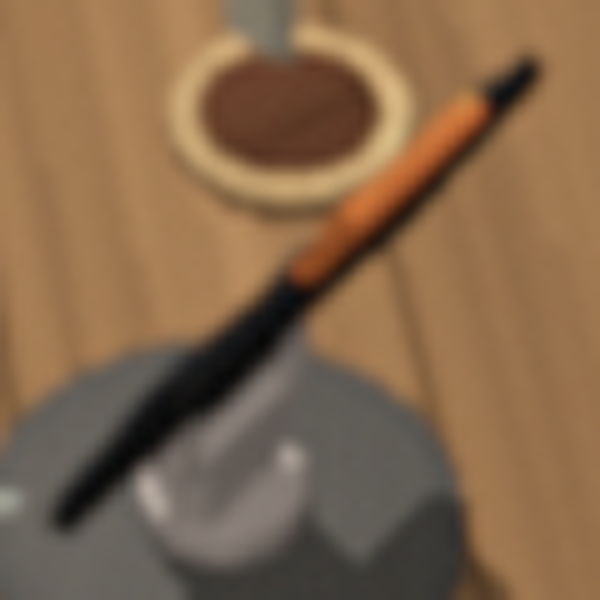

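View pics/top5z.png

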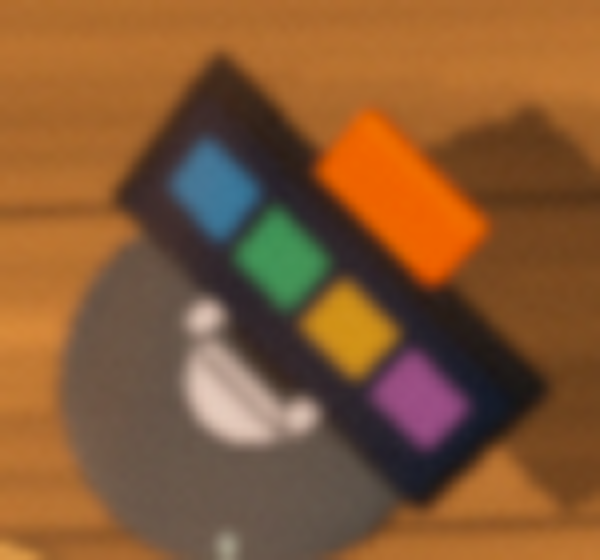

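Run:
```python
from h import *
p,d=load("top",0)
cv2.imwrite("pics/top0z.png",cv2.resize(p[150:220,250:325,::-1],None,fx=8,fy=8,interpolation=cv2.INTER_CUBIC))
# sharp refinement: fit lines of slab outline from dark mask in top5
from scipy.optimize import brentq
Z=lambda q:np.array(q,float)/8+np.array([250,150])-0.44
def lean(Q,yaw,off=0):
    u=np.array([np.cos(np.radians(yaw)),np.sin(np.radians(yaw))])
    def f(t):
        t=np.radians(t);c,s=np.cos(t),np.sin(t)
        T=onz("top",Z(Q[:2]),85+132*c-6*s)[:,:2];B=onz("top",Z(Q[2:]),85+10*c+6*s)[:,:2]
        return -(T.mean(0)-B.mean(0))@u-(122*s+12*c)
    t=brentq(f,5,60);r=np.radians(t);c,s=np.cos(r),np.sin(r)
    T=onz("top",Z(Q[:2]),85+132*c-6*s)[:,:2];B=onz("top",Z(Q[2:]),85+10*c+6*s)[:,:2]
    e=T[1]-T[0];g=B[1]-B[0]
    print("lean",t,"len",np.linalg.norm(e),np.linalg.norm(g),"yaw",np.degrees(np.arctan2(e[0],-e[1]))%360,np.degrees(np.arctan2(g[0],-g[1]))%360,
     "S est",T.mean(0)+u*(132*s+6*c),B.mean(0)+u*(10*s-6*c))
lean([(220,50),(548,388),(118,200),(420,505)],132.1)
```

```text
lean 21.91617206661487 len 196.11966861715445 191.78646272418064 yaw 311.67063999557666 312.5710569103023 S est [488.14753726 -87.71539246] [487.63153462 -88.18163662]
```

View pics/top0z.png

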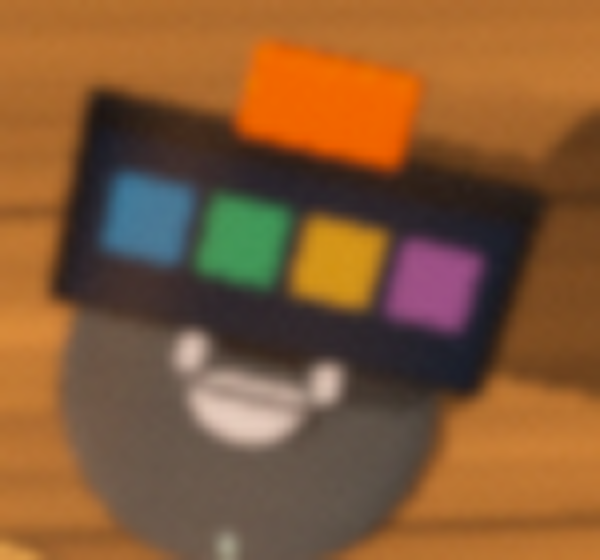

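```bash
cat > prof.py <<'E'
from h import *
from scipy.optimize import brentq
from scipy.ndimage import map_coordinates
def proj(n,X):
    m=cams.camera_model(n);X=np.atleast_2d(X);c=(X-m["T"][:3,3])@m["T"][:3,:3]
    c=c*[1,-1,-1];return cv2.projectPoints(c,np.zeros(3),np.zeros(3),m["K"],m["D"])[0][:,0]
def edges(tag,yaw,S,ys,th0):
    """profile across the slab in the radial direction, from top view; returns edge pixels (top,bottom)"""
    p,d=load("top",tag);g=p.sum(2).astype(float)
    u=np.array([np.cos(np.radians(yaw)),np.sin(np.radians(yaw)),0]);y=np.array([-u[1],u[0],0])
    t=np.radians(th0);H=np.array([*S,85.]);out=[]
    for yy in ys:
        s=np.arange(-40,185,0.5);X=H+yy*y+s[:,None]*(-u*np.sin(t)+np.array([0,0,np.cos(t)]))
        uv=proj("top",X);v=np.array([map_coordinates(g,[uv[:,1],uv[:,0]],order=1)])[0]
        gr=np.gradient(v)
        a=(s>110)&(s<160);b=(s>-15)&(s<35)
        i=np.flatnonzero(a)[np.argmax(gr[a])];j=np.flatnonzero(b)[np.argmin(gr[b])]
        out.append((yy,uv[i],uv[j],s[i],s[j],gr[i],gr[j]))
    return out,u
def lean(tag,yaw,S,ys,th0,v=True):
    o,u=edges(tag,yaw,S,ys,th0)
    for k in o:
        def f(t):
            t=np.radians(t);c,s=np.cos(t),np.sin(t)
            T=onz("top",[k[1]],85+132*c-6*s)[0,:2];B=onz("top",[k[2]],85+10*c+6*s)[0,:2]
            return -(T-B)@u[:2]-(122*s+12*c)
        t=brentq(f,5,60);r=np.radians(t);c,s=np.cos(r),np.sin(r)
        T=onz("top",[k[1]],85+132*c-6*s)[0,:2]
        print("y %d lean %.1f  s %.1f %.1f  grad %.0f %.0f  radial offset of S %.1f"%(k[0],t,k[3],k[4],k[5],k[6],(T-np.array(S))@u[:2]+132*s+6*c))
if __name__=="__main__":
    ys=[-85,-75,-65,-55,55,65,75,85]
    print(0);lean(0,165.2,[487,-86.5],ys,37)
    print(5);lean(5,132.1,[487,-86.5],ys,26)
E
python3 prof.py
```

```text
0
y -85 lean 33.7  s 130.5 3.0  grad 10 -5  radial offset of S 0.3
y -75 lean 34.9  s 130.5 1.0  grad 9 -4  radial offset of S 2.0
y -65 lean 34.6  s 132.0 3.0  grad 9 -5  radial offset of S 0.5
y -55 lean 34.9  s 130.5 1.0  grad 8 -5  radial offset of S 2.0Traceback (most recent call last):
  File "prof.py", line 32, in <module>
    print(0);lean(0,165.2,[487,-86.5],ys,37)
             ~~~~^^^^^^^^^^^^^^^^^^^^^^^^^^^
  File "prof.py", line 27, in lean
    t=brentq(f,5,60);r=np.radians(t);c,s=np.cos(r),np.sin(r)
    r = _zeros._brentq(f, a, b, xtol, rtol, maxiter, args, full_output, disp)
ValueError: f(a) and f(b) must have different signs
```

```bash
sed -i 's/t=brentq(f,5,60)/\n        try: t=brentq(f,5,60)\n        except ValueError: continue\n       /; s/^        ;r=/        r=/' prof.py; sed -i 's/^ *;r=np/        r=np/' prof.py; python3 prof.py
```

```text
0
y -85 lean 33.7  s 130.5 3.0  grad 10 -5  radial offset of S 0.3
y -75 lean 34.9  s 130.5 1.0  grad 9 -4  radial offset of S 2.0
y -65 lean 34.6  s 132.0 3.0  grad 9 -5  radial offset of S 0.5
y -55 lean 34.9  s 130.5 1.0  grad 8 -5  radial offset of S 2.0
y 65 lean 56.2  s 144.0 -11.5  grad 5 -3  radial offset of S 15.0
y 75 lean 34.3  s 130.5 2.0  grad 5 -3  radial offset of S 1.1
y 85 lean 46.0  s 145.5 0.5  grad 5 -5  radial offset of S 4.5
5
y -85 lean 25.1  s 133.0 -3.5  grad 8 -6  radial offset of S 2.6
y -75 lean 23.5  s 132.5 0.5  grad 7 -3  radial offset of S 0.0
y -65 lean 24.4  s 132.0 -2.5  grad 8 -3  radial offset of S 1.9
y -55 lean 23.1  s 131.0 0.0  grad 7 -3  radial offset of S 0.2
y 55 lean 25.7  s 134.5 -3.5  grad 5 -4  radial offset of S 2.8
y 65 lean 24.0  s 129.5 -4.0  grad 5 -4  radial offset of S 2.7
y 75 lean 23.6  s 130.5 -2.0  grad 5 -4  radial offset of S 1.5
y 85 lean 24.6  s 132.0 -3.0  grad 5 -4  radial offset of S 2.2
```

Run:
```python
from prof import *
p,d=load("side",4);g=p.sum(2).astype(float)
A=np.array([245+6/1.,195+52.0]);B=np.array([245+54.,195+6.5])
t=(B-A)/np.linalg.norm(B-A);nrm=np.array([-t[1],t[0]])
print("observed widths (px) along the line; dark = below half level")
obs={}
for f in(.15,.2,.25,.3,.35,.4,.45,.5):
    c=A+f*(B-A);k=np.arange(-9,9,.1);q=c+k[:,None]*nrm
    v=map_coordinates(g,[q[:,1],q[:,0]],order=1);i=np.argmin(v+20*np.abs(k))
    gr=np.gradient(v);lo=np.argmin(np.where((k<k[i]),gr,0));hi=np.argmax(np.where(k>k[i],gr,0))
    obs[f]=(k[lo],k[hi])
print({f:(round(a,1),round(b,1)) for f,(a,b) in obs.items()})
for yaw in(131.6,132.6):
  u=np.array([np.cos(np.radians(yaw)),np.sin(np.radians(yaw)),0]);y=np.array([-u[1],u[0],0])
  for th in(22,24,25,26,28):
    r=np.radians(th);n=u*np.cos(r)+[0,0,np.sin(r)];z=-u*np.sin(r)+np.array([0,0,np.cos(r)])
    X=[np.array([487,-87,85])+a*y+b*z+e*n for a in(-100,100) for b in(10,132) for e in(-6,6)]
    h=cv2.convexHull(proj("side",np.array(X)).astype(np.float32))
    w=[]
    for f in obs:
        c=A+f*(B-A);ks=[k for k in np.arange(-9,9,.05) if cv2.pointPolygonTest(h,tuple(map(float,c+k*nrm)),False)>=0]
        w.append((round(min(ks),1),round(max(ks),1)) if ks else None)
    print(yaw,th,w)
```

```text
observed widths (px) along the line; dark = below half level
{0.15: (np.float64(-2.9), np.float64(1.0)), 0.2: (np.float64(-3.6), np.float64(1.4)), 0.25: (np.float64(-3.5), np.float64(1.8)), 0.3: (np.float64(-3.6), np.float64(2.2)), 0.35: (np.float64(-3.9), np.float64(1.9)), 0.4: (np.float64(-3.3), np.float64(1.8)), 0.45: (np.float64(-3.4), np.float64(0.8)), 0.5: (np.float64(-3.0), np.float64(1.3))}
131.6 22 [(np.float64(-3.9), np.float64(2.9)), (np.float64(-4.8), np.float64(3.0)), (np.float64(-5.6), np.float64(3.0)), (np.float64(-5.5), np.float64(3.1)), (np.float64(-5.4), np.float64(3.2)), (np.float64(-5.3), np.float64(3.3)), (np.float64(-5.2), np.float64(3.3)), (np.float64(-5.1), np.float64(3.4))]
131.6 24 [(np.float64(-3.0), np.float64(3.0)), (np.float64(-3.6), np.float64(3.1)), (np.float64(-4.2), np.float64(3.2)), (np.float64(-4.1), np.float64(3.2)), (np.float64(-4.0), np.float64(3.3)), (np.float64(-3.9), np.float64(3.4)), (np.float64(-3.8), np.float64(3.4)), (np.float64(-3.7), np.float64(3.5))]
131.6 25 [(np.float64(-2.5), np.float64(3.1)), (np.float64(-3.0), np.float64(3.1)), (n
[... 1661 characters left out ...]
float64(3.4)), (np.float64(-2.8), np.float64(3.4)), (np.float64(-2.8), np.float64(3.4))]
132.6 26 [(np.float64(-1.5), np.float64(3.3)), (np.float64(-1.9), np.float64(3.4)), (np.float64(-2.2), np.float64(3.4)), (np.float64(-2.2), np.float64(3.4)), (np.float64(-2.2), np.float64(3.4)), (np.float64(-2.2), np.float64(3.4)), (np.float64(-2.1), np.float64(3.4)), (np.float64(-2.1), np.float64(3.4))]
132.6 28 [(np.float64(-0.6), np.float64(3.4)), (np.float64(-0.7), np.float64(3.5)), (np.float64(-0.8), np.float64(3.5)), (np.float64(-0.8), np.float64(3.5)), (np.float64(-0.8), np.float64(3.5)), (np.float64(-0.8), np.float64(3.5)), (np.float64(-0.7), np.float64(3.5)), (np.float64(-0.7), np.float64(3.5))]
```

Run:
```python
from bench import sensors,ticket
s=sensors.get_state();print(s["time_s"],s["ft_force"],abs(s["dq"]).max());print(ticket.close_job())
```

```text
6.8833 [-0.27582322 -0.05057192  0.07664321] 0.027721649897669384
the job is handed in; nothing more can be done
None
```

I turned the screen to face the coaster and set it to lean back about 25°, then moved the arm clear and handed the job in at 6.9 s. I gripped the orange tab by its side edges, swung the screen about 33° round, tilted it forward to about 17–18° and let go. It sprang back to where it now stands.

- **Facing:** the last measured yaw was 132.0–132.1°. The bearing to the coaster was 132.3°, which puts the line about 1 mm from its centre (limit 14 mm).
- **Lean:** the checks disagreed somewhat, but all fall inside 22–28° and centre on about 25.5°:

| Check | Lean |
|---|---|
| Slab edges, top view | 23–26° |
| Glass patches' depth with known hinge, top view | about 23.5° |
| Tab's depth with known hinge, top view | 25.6° |
| Plane fit, side view (nearly edge-on, few points) | 25.0° |
| Silhouette width, side view | about 26° |
| Plane fit inside the glass, top view | 26.2° |
| Plane fit over the whole slab, top view | 27.7° (reads high) |

- **Other things:** no contact force was felt except while gripping the tab, and the glass was never approached. The coaster and jar looked unmoved in the last pictures. I did not measure the torch, headset stand or game cases afterwards.

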